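# Nudge the askew caddy lid square until it drops in, then press it flush

### The job

The wooden lid of the cutlery caddy lies askew on its metal rim. Nudge it with gentle taps on its edges, from one side and the other in turn, until it is centred over the opening and drops in, then press it down until it sits fully home, flush on the rim all round, and let go. Do not lift it off, never push it harder than the weight of a kilo and a half (15 N), and leave the steel cup and the bar of soap beside the caddy where they are.

Things in the scene. Friction and masses are not known exactly. Their poses are not given: they have to be found in the camera images.
- caddy: Blue plastic cutlery caddy standing on suction feet on the ledge; it does not budge. 100 x 150 mm in plan, long side along its y, 82 mm high. Origin: centre of its underside, z up.
- caddy_top (a point): Centre of the caddy's upper edge, 82 mm up, axes as the caddy. On it is fixed an aluminium rim frame 116 x 166 mm, 14 mm thick (flat top at 96 mm), with a 71.5 x 121.5 mm opening, long along y, edge bevelled 1.5 mm. The frame was fitted by eye: up to 11 mm off the caddy's centre in x and in y and turned up to 0.03 rad; not measured, to be felt or seen.
- lid_top (a point): Centre of the top face of the loose wooden lid; x across its short side, y along the long side, z out of the top. Plate 100 x 150 mm, 10 mm thick, no knob; under it, centred, a plug 68 x 118 mm, 10 mm deep, with 1.75 mm to spare each side in the opening. It starts shifted up to 20 mm and turned 0.15 to 0.4 rad, one side often dipping into the opening.
- lid: The same lid, origin at the plug's underside centre; 0.14 to 0.26 kg. It slides at 1 to 2 N towards the dipping side until the plug meets the opening's rigid edge, where force shoots up (over 15 N is rough). Square over the opening it drops onto a gasket: top at 110 mm. About 5 N pressed on top lowers the gasket, which stays down, till the plate is flush on the rim: top at 106 mm.
- cup_a: Stainless steel cup, 72 mm wide, 90 mm high, beside the caddy; leave alone. Origin: underside centre.
- soap: Bar of pale soap, 55 x 85 x 28 mm, beside the caddy; leave alone. Origin: underside centre.
Not all that is in view belongs to the job. There is more than one size of the lid; the one meant has the size given above.

How it is judged:
By the outcome, as a careful person would: the job done as asked, in the order asked, and still so for the second after the job is handed in, with the robot touching nothing.
It also fails if it takes over 72 s, if anything falls off the work surface, if the arm or the gripper's body presses on something with over 40 N, if the wrist force passes 120 N, or if a joint passes its speed limit or range.

### The arm

A 6-joint arm with a two-finger parallel gripper is mounted at the origin on the work surface. World frame = base frame: x ahead of the robot, y to its left, z up, the work surface at z = 0. Lengths are in m, angles in rad, forces in N, time in s.
With the tool pointing down it reaches from about 0.4 to 0.925 m from the base axis. Payload 12.5 kg.
Tool frame: the origin (TCP) lies between the finger pads; the fingertips stand 17 mm ahead of it and the grasp point (between the pads) lies 2 mm behind it; z points along the fingers, y is the line along which they close (so a half turn about z gives the same grasp; the last joint's range is limited). The gripper opens to 95 mm and grips with 3 to 60 N. Pads are 20 mm wide; open, the fingers measure 119 mm over their backs; the gripper's body (75 mm by 180 mm) begins 59 mm behind the grasp point.
Start: joints at [1.119, 0.491, 1.559, -0, 1.092, -0.106], TCP at [0.212, 0.588, 0.232] pointing down, gripper open.
Joint ranges: [-3.1, 3.1], [-0.84, 2.19], [0.05, 2.79], [-1.13, 4.28], [0.06, 2.93], [-2.69, 2.69]. Speed limits (rad/s): [2.22, 2.22, 2.79, 3.14, 3.14, 3.14].

### API

Orientations are given as a 3x3 rotation matrix whose columns are the frame's x, y, z axes.
In Python, from plant import manip gives the robot as it stands.
- The arm moves only by the tool send_rows, never from a script. Its argument "targets" is a list of rows, each a list of 7 numbers: the turn, a rotation vector about the world's x, y, z in degrees, then the shift along the world's x, y, z in m, then the opening, from -1 (shut) to 1 (fully open). A call has exactly 8 rows; each row is the pose to reach, as a shift and turn from the pose commanded when the call began; what a row does not reach only later rows make up. A row lasts 1/8 s, in which the tool goes at most 62.5 mm and 10.7 degrees, less where a joint would pass 70% of its speed; a pose out of reach is approached as far as the arm can. A call with a gripper value outside its range is refused whole. The fingers move at their own pace and stop on an object; "newtons" is the grip in N (left out, the last holds). Time passes only in rows, so rows that repeat a pose let the fingers close, or fill a call up. It gives the time, the measured TCP pose, the force, the opening and the grip force at its end, in the units of the state.
- manip.sense(): the state, without advancing time (a new reading comes with each control period).
- manip.camera(name): name is "scene" or "top" or "wrist"; returns a dict with "pixels" (384x512x3 uint8, red, green, blue), "fx", "fy", "cx", "cy" (pixels), "world_from_camera" (4x4, takes a point from camera to world coordinates). Camera axes: x right, y down, z forward; pixel columns grow to the right and rows downward; lengths in m; the calibration is good to about 2 mm. A picture is of the moment at which its call begins. There is no depth.
- manip.finish_job(): hands the job in; it is judged then, once.
The state is a dict: "time": time; "joints": joint angles; "qd": joint speeds; "joint_torque": joint torques, N m; "tool_pos": TCP position; "orientation": TCP orientation; "force": force on the tool from outside, world axes, zero at the start; "moment": the same for the moment, N m; "width": finger opening in m; "grasp_force": force on a finger pad.
Only numpy, scipy, OpenCV 4.12 (cv2) and the standard library are available. Lean on these libraries where they do the work, as an engineer would, in place of code of your own. Each camera call takes 0.05 s, during which the arm holds its last target. There are 200 camera calls.

## Working session

There is one attempt and no reset: what is moved stays moved. The work goes in short steps, Python scripts to look and compute and a tool call to move; the robot and the scene stay as the last step left them, time stands still between calls to the robot, and variables do not carry over. Pictures are saved under pics/ and viewed, at most 12 in all, crops included, and the job is handed in when it is done.

Besides the shell and the picture viewer there is one more tool, called after "Request:" in YAML: its name, and indented under it one key for each argument. send_rows: Moves the arm, as the interface text tells. Its arguments: {"type":"object","properties":{"targets":{"type":"array"},"newtons":{"type":"number"}},"required":["targets"]}

```bash
mkdir -p pics; ls; cat > h.py <<'E'
import numpy as np, cv2
from plant import manip
def cam(n):
    c=manip.camera(n); return c
def save(c,f): cv2.imwrite('pics/'+f,c['pixels'][:,:,::-1])
def ray(c,u,v,z):
    T=np.array(c['world_from_camera']); d=T[:3,:3]@np.array([(u-c['cx'])/c['fx'],(v-c['cy'])/c['fy'],1]); o=T[:3,3]
    return o+d*(z-o[2])/d[2]
def proj(c,p):
    T=np.linalg.inv(np.array(c['world_from_camera'])); q=T[:3,:3]@np.array(p)+T[:3,3]
    return np.array([c['fx']*q[0]/q[2]+c['cx'],c['fy']*q[1]/q[2]+c['cy']])
E
python3 - <<'E'
from h import *
a=cam('top');b=cam('scene')
np.savez('c0.npz',a=a['pixels'],b=b['pixels'])
save(a,'top0.png');save(b,'scene0.png')
for c in(a,b):print(c['fx'],c['cx'],c['cy'],np.round(c['world_from_camera'],3).tolist())
print(manip.sense())
E
```

```text
pics
389.131037367007 260.3797284184885 185.55628366130924 [[0.016, -0.992, 0.128, 0.417], [-1.0, -0.015, 0.008, 0.008], [-0.006, -0.128, -0.992, 0.936], [0.0, 0.0, 0.0, 1.0]]
421.2758453079433 259.69295679131005 195.25684532013435 [[-0.883, 0.343, -0.321, 0.834], [0.47, 0.657, -0.589, 0.582], [0.009, -0.671, -0.741, 0.834], [0.0, 0.0, 0.0, 1.0]]
{'time': 0.1, 'joints': array([ 1.11942013e+00,  4.91479985e-01,  1.55938679e+00, -3.85379828e-05,
        1.09170982e+00, -1.05599209e-01]), 'qd': array([-0.00137114,  0.00010052, -0.00147698, -0.00081507,  0.00123352,
       -0.0003412 ]), 'joint_torque': array([ 3.11627744e-03, -6.13622546e+01, -2.58601159e+01,  6.94990670e-02,
        4.69201477e-02, -6.20841251e-05]), 'tool_pos': array([0.21172801, 0.58783057, 0.23113276]), 'orientation': array([[-9.40818406e-01,  3.38910856e-01, -3.98425969e-04],
       [ 3.38911083e-01,  9.40817978e-01, -9.00316423e-04],
       [ 6.97193043e-05, -9.82065238e-04, -9.99999515e-01]]), 'force': array([-0.26312453,  0.52046638,  0.27961125]), 'moment': array([0.00685395, 0.02238857, 0.02204658]), 'grasp_force': 0.0, 'width': 0.09494009200090799}
```

View pics/top0.png

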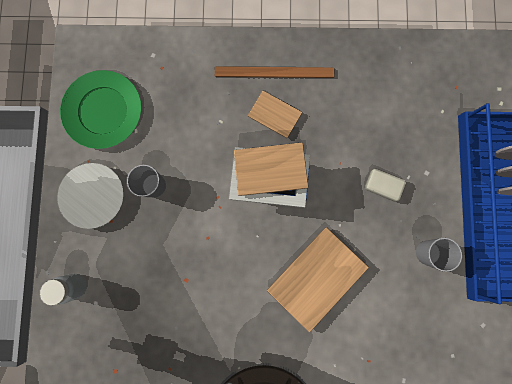

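View pics/scene0.png

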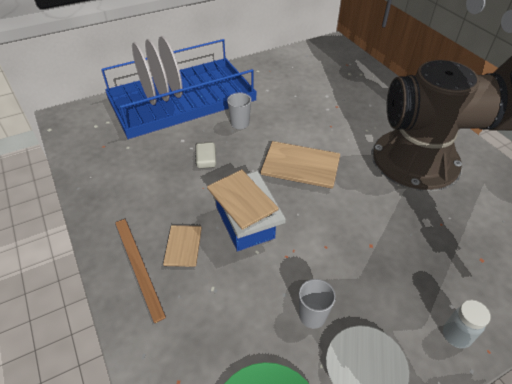

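The top view shows the lid at about (271,169) px lying askew on the pale frame, whose near edge runs from (230,199) to (306,206). The soap is at (385,184). The scene view shows the lid at (242,198) with the frame's far-right corner at (283,217). I'll zoom in on both for the corners.

```bash
python3 - <<'E'
import numpy as np,cv2
d=np.load('c0.npz')
A=cv2.resize(d['a'][130:220,220:320],None,fx=5,fy=5,interpolation=cv2.INTER_CUBIC)[:,:,::-1]
B=cv2.resize(d['b'][160:250,200:300],None,fx=5,fy=5,interpolation=cv2.INTER_CUBIC)[:,:,::-1]
cv2.imwrite('pics/crA.png',A);cv2.imwrite('pics/crB.png',B)
E
```

```text
(no output)
```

View pics/crA.png

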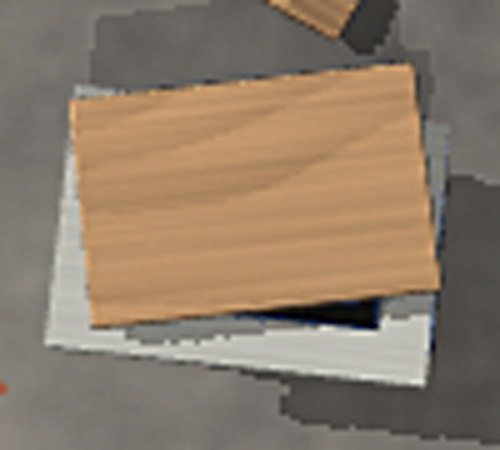

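View pics/crB.png

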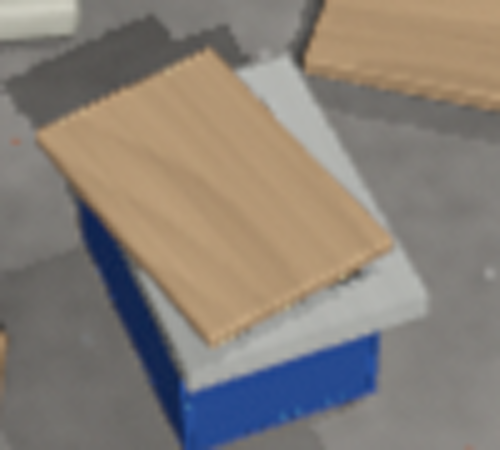

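Crop A gives the lid corners at (71,101), (411,64), (440,289) and (93,327). The frame corners are near (46,346), (425,386) and (77,85), and the opening's visible corner is at (378,328). Crop B gives the same lid corners at (214,338), (38,132), (210,48) and (392,243).

```bash
cat > m.py <<'E'
from h import *
a=cam('top');b=cam('scene')
fa=lambda p:(220+(p[0]+.5)/5-.5,130+(p[1]+.5)/5-.5)
fb=lambda p:(200+(p[0]+.5)/5-.5,160+(p[1]+.5)/5-.5)
def tri(pa,pb):
    P=[]
    for c in(a,b):
        K=np.array([[c['fx'],0,c['cx']],[0,c['fy'],c['cy']],[0,0,1]]);P.append(K@np.linalg.inv(np.array(c['world_from_camera']))[:3])
    X=cv2.triangulatePoints(P[0],P[1],np.array(pa,float),np.array(pb,float))[:,0];return X[:3]/X[3]
E
python3 - <<'E'
from m import *
np.set_printoptions(precision=4,suppress=True)
for n,p,q in [('TL',(71,101),(214,338)),('TR',(411,64),(38,132)),('BR',(440,289),(210,48)),('BL',(93,327),(392,243))]:
    print(n,tri(fa(p),fb(q)),ray(a,*fa(p),.112))
print('frame')
for p in [(77,85),(46,346),(425,386),(447,120)]:print(ray(a,*fa(p),.096))
print('open',ray(a,*fa((378,328)),.096),ray(a,*fa((240,314)),.096))
for q in [(428,300),(285,55),(188,385)]:print('B',ray(b,*fb(q),.096))
print('soap',ray(a,385,184,.028),'cup',ray(a,143,180,.09),ray(a,445,255,.09))
E
```

```text
TL [0.599  0.0734 0.1132] [0.5998 0.0731 0.112 ]
TR [ 0.6177 -0.0734  0.1141] [ 0.6184 -0.0737  0.112 ]
BR [ 0.5206 -0.0864  0.1139] [ 0.5204 -0.0863  0.112 ]
BL [0.5023 0.0611 0.1108] [0.5018 0.0613 0.112 ]
frame
[0.6106 0.0719 0.096 ]
[0.4949 0.0825 0.096 ]
[ 0.4801 -0.0817  0.096 ]
[ 0.5973 -0.0912  0.096 ]
open [ 0.505  -0.0613  0.096 ] [ 0.5101 -0.0014  0.096 ]
B [0.4981 0.0869 0.096 ]
B [ 0.4822 -0.0816  0.096 ]
B [0.6143 0.0794 0.096 ]
soap [ 0.5418 -0.2776  0.028 ] cup [0.534  0.2729 0.09  ] [ 0.3821 -0.3823  0.09  ]
```

Request:
send_rows:
  targets:
    - [0, 0, 7, 0.03, -0.045, 0, -1]
    - [0, 0, 14.6, 0.06, -0.09, 0, -1]
    - [0, 0, 14.6, 0.09, -0.135, 0, -1]
    - [0, 0, 14.6, 0.12, -0.18, 0, -1]
    - [0, 0, 14.6, 0.15, -0.225, 0, -1]
    - [0, 0, 14.6, 0.18, -0.27, 0, -1]
    - [0, 0, 14.6, 0.21, -0.315, 0, -1]
    - [0, 0, 14.6, 0.24, -0.36, 0, -1]
  newtons: 20

```text
time: 1.2
tool_pos: [0.4526, 0.2265, 0.2317]
orientation: [[-0.996, 0.091, 0.0], [0.091, 0.996, 0.0], [-0.0, 0.0, -1.0]]
force: [1.9, 0.8, 0.4]
width: 0.0203
grasp_force: 0.0
```

Request:
send_rows:
  targets:
    - [0, 0, 0, 0.03, -0.045, 0, -1]
    - [0, 0, 0, 0.06, -0.09, 0, -1]
    - [0, 0, 0, 0.1, -0.14, 0, -1]
    - [0, 0, 0, 0.14, -0.19, 0, -1]
    - [0, 0, 0, 0.17, -0.24, 0, -1]
    - [0, 0, 0, 0.186, -0.286, 0, -1]
    - [0, 0, 0, 0.186, -0.286, 0, -1]
    - [0, 0, 0, 0.186, -0.286, 0, -1]

```text
time: 2.2
tool_pos: [0.6375, -0.0576, 0.2314]
orientation: [[-0.996, 0.091, -0.001], [0.091, 0.996, 0.0], [0.001, 0.0, -1.0]]
force: [0.4, -0.3, 0.4]
width: 0.0004
grasp_force: 0.0
```

Request:
send_rows:
  targets:
    - [0, 0, 0, 0, 0, -0.03, -1]
    - [0, 0, 0, 0, 0, -0.06, -1]
    - [0, 0, 0, 0, 0, -0.085, -1]
    - [0, 0, 0, 0, 0, -0.105, -1]
    - [0, 0, 0, 0, 0, -0.113, -1]
    - [0, 0, 0, -0.003, 0, -0.113, -1]
    - [0, 0, 0, -0.006, 0, -0.113, -1]
    - [0, 0, 0, -0.008, 0, -0.113, -1]

```text
time: 3.2
tool_pos: [0.6299, -0.058, 0.1195]
orientation: [[-0.996, 0.091, 0.001], [0.091, 0.996, -0.0], [-0.001, -0.0, -1.0]]
force: [1.2, -0.4, -0.1]
width: 0.0003
grasp_force: 0.4
```

Request:
send_rows:
  targets:
    - [0, 0, 0, -0.001, 0, 0, -1]
    - [0, 0, 0, -0.002, 0, 0, -1]
    - [0, 0, 0, -0.003, 0, 0, -1]
    - [0, 0, 0, -0.004, 0, 0, -1]
    - [0, 0, 0, -0.005, 0, 0, -1]
    - [0, 0, 0, -0.006, 0, 0, -1]
    - [0, 0, 0, -0.007, 0, 0, -1]
    - [0, 0, 0, -0.008, 0, 0, -1]

```text
time: 4.2
tool_pos: [0.6216, -0.0579, 0.1186]
orientation: [[-0.996, 0.091, -0.001], [0.091, 0.996, 0.0], [0.001, 0.0, -1.0]]
force: [-0.1, -1.0, -0.2]
width: -0.0
grasp_force: 0.0
```

Request:
send_rows:
  targets:
    - [0, 0, 0, -0.001, 0, 0, -1]
    - [0, 0, 0, -0.002, 0, 0, -1]
    - [0, 0, 0, -0.003, 0, 0, -1]
    - [0, 0, 0, -0.004, 0, 0, -1]
    - [0, 0, 0, -0.005, 0, 0, -1]
    - [0, 0, 0, -0.006, 0, 0, -1]
    - [0, 0, 0, -0.006, 0, 0, -1]
    - [0, 0, 0, -0.006, 0, 0, -1]

```text
time: 5.2
tool_pos: [0.6158, -0.0579, 0.1186]
orientation: [[-0.996, 0.091, -0.0], [0.091, 0.996, 0.0], [0.0, 0.0, -1.0]]
force: [0.4, 0.0, -0.1]
width: 0.0005
grasp_force: 0.0
```

```bash
python3 - <<'E'
from h import *
s=manip.sense();print(s['time'],s['force'],s['tool_pos'])
a=cam('top');b=cam('scene');w=cam('wrist')
A=cv2.resize(a['pixels'][130:220,220:320],(450,405));B=cv2.resize(b['pixels'][160:250,200:300],(350,315))
W=cv2.resize(w['pixels'],(350,262))
im=np.zeros((580,800,3),np.uint8);im[:405,:450]=A;im[:315,450:]=B;im[318:580,450:]=W
cv2.imwrite('pics/m1.png',im[:,:,::-1])
E
```

```text
5.2 [ 0.36197609  0.04865749 -0.13038801] [ 0.6157588  -0.05793005  0.11861789]
```

View pics/m1.png

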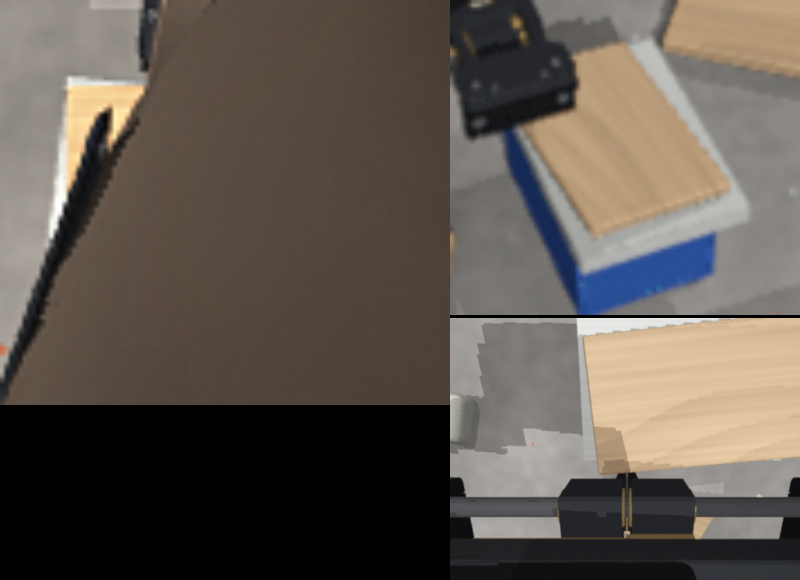

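The picture shows the closed fingers at the lid's +x edge near its -y corner. The lid is still yawed about 7° from the tool in the wrist view. I'll keep tapping.

Request:
send_rows:
  targets:
    - [0, 0, 0, -0.001, 0, 0, -1]
    - [0, 0, 0, -0.002, 0, 0, -1]
    - [0, 0, 0, -0.003, 0, 0, -1]
    - [0, 0, 0, -0.004, 0, 0, -1]
    - [0, 0, 0, -0.005, 0, 0, -1]
    - [0, 0, 0, -0.006, 0, 0, -1]
    - [0, 0, 0, -0.006, 0, 0, -1]
    - [0, 0, 0, -0.006, 0, 0, -1]

```text
time: 6.35
tool_pos: [0.6098, -0.0579, 0.1187]
orientation: [[-0.996, 0.091, -0.0], [0.091, 0.996, 0.0], [0.0, 0.0, -1.0]]
force: [0.0, -0.6, 0.3]
width: 0.0007
grasp_force: 0.0
```

```bash
cat >> h.py <<'E'
def woodlines(show=True):
    """lid outline from wrist view at z=.112: mask wood, print hull edge lines"""
    w=cam('wrist');p=w['pixels'];hsv=cv2.cvtColor(p,cv2.COLOR_RGB2HSV)
    m=((hsv[...,0]>8)&(hsv[...,0]<22)&(hsv[...,1]>60)&(hsv[...,2]>100)).astype(np.uint8)
    m=cv2.morphologyEx(m,cv2.MORPH_OPEN,np.ones((5,5)))
    cs,_=cv2.findContours(m,cv2.RETR_EXTERNAL,cv2.CHAIN_APPROX_NONE)
    c=max(cs,key=cv2.contourArea);ap=cv2.approxPolyDP(c,4,True)[:,0]
    for q in ap:print(q,np.round(ray(w,*q,.112),4))
    return w
E
python3 - <<'E'
from h import *
w=woodlines()
hsv=cv2.cvtColor(w['pixels'],cv2.COLOR_RGB2HSV);print(hsv[150,400],hsv[60,210],hsv[150,204],np.round(w['world_from_camera'],3).tolist())
E
```

```text
[511   6] [0.504  0.0676 0.112 ]
[198  25] [ 0.4989 -0.0746  0.112 ]
[213 227] [ 0.5972 -0.0801  0.112 ]
[501 213] [0.6031 0.0728 0.112 ]
[511  94] [0.5426 0.0717 0.112 ]
[ 17  74 225] [ 17  72 229] [ 45   3 174] [[0.091, 0.965, 0.247, 0.541], [0.996, -0.088, -0.023, -0.05], [-0.001, 0.248, -0.969, 0.272], [0.0, 0.0, 0.0, 1.0]]
```

```bash
python3 - <<'E'
from h import *
w=cam('wrist');save(w,'w2.png')
E
```

```text
(no output)
```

View pics/w2.png

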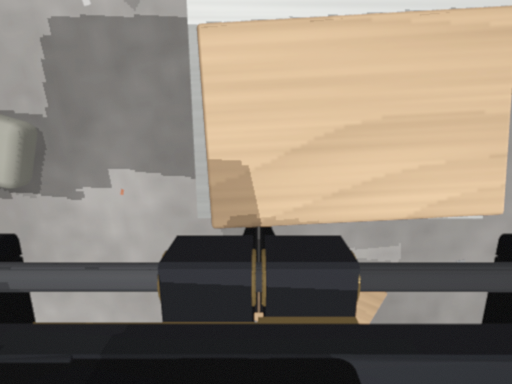

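The wrist view shows the lid's lower-left corner at (213,227) and lower-right at (503,213). The frame's left edge runs from (188,0) to (197,217), and its +x edge lies along row 217 from column 197 to about 482.

```bash
python3 - <<'E'
from h import *
w=cam('wrist')
for q in [(188,5),(197,217),(482,217)]:print(np.round(ray(w,*q,.096),4))
E
```

```text
[ 0.4854 -0.0807  0.096 ]
[ 0.5958 -0.0916  0.096 ]
[0.6109 0.0742 0.096 ]
```

Request:
send_rows:
  targets:
    - [0, 0, 0, -0.0007, 0, 0, -1]
    - [0, 0, 0, -0.0014, 0, 0, -1]
    - [0, 0, 0, -0.002, 0, 0, -1]
    - [0, 0, 0, -0.0027, 0, 0, -1]
    - [0, 0, 0, -0.0034, 0, 0, -1]
    - [0, 0, 0, -0.004, 0, 0, -1]
    - [0, 0, 0, -0.0045, 0, 0, -1]
    - [0, 0, 0, -0.005, 0, 0, -1]

```text
time: 7.5
tool_pos: [0.6048, -0.058, 0.1187]
orientation: [[-0.996, 0.091, 0.0], [0.091, 0.996, 0.0], [-0.0, 0.0, -1.0]]
force: [0.2, -0.4, -0.9]
width: 0.0004
grasp_force: 0.2
```

```bash
python3 - <<'E'
from h import *
woodlines()
E
```

```text
[511  17] [0.5036 0.068  0.112 ]
[204  23] [ 0.4934 -0.0718  0.112 ]
[211 224] [ 0.5904 -0.081   0.112 ]
[498 221] [0.6025 0.0716 0.112 ]
[511 112] [0.5462 0.0725 0.112 ]
```

Request:
send_rows:
  targets:
    - [0, 0, 0, 0.006, 0, 0, -1]
    - [0, 0, 0, 0.006, 0, 0.035, -1]
    - [0, 0, 0, -0.01, 0.04, 0.04, -1]
    - [0, 0, 0, -0.03, 0.09, 0.04, -1]
    - [0, 0, 0, -0.045, 0.14, 0.04, -1]
    - [0, 0, 0, -0.045, 0.158, 0.035, -1]
    - [0, 0, 0, -0.045, 0.158, 0.015, -1]
    - [0, 0, 0, -0.045, 0.158, 0, -1]

```text
time: 8.55
tool_pos: [0.5603, 0.0999, 0.1177]
orientation: [[-0.996, 0.091, -0.0], [0.091, 0.996, 0.0], [0.0, 0.0, -1.0]]
force: [0.5, 0.3, 0.5]
width: 0.0004
grasp_force: 0.0
```

```bash
python3 - <<'E'
from h import *
s=manip.sense();print(s['tool_pos'],s['force'])
w=woodlines();save(w,'w3.png')
E
```

```text
[0.56025006 0.09990921 0.11772564] [0.46012676 0.33711287 0.52120493]
[201 146] [0.5042 0.0773 0.112 ]
[  0 146] [ 0.4951 -0.0228  0.112 ]
[  0 233] [ 0.5404 -0.0363  0.112 ]
[ 18 237] [ 0.5435 -0.0273  0.112 ]
[ 24 262] [ 0.5582 -0.0281  0.112 ]
[158 262] [0.5648 0.0452 0.112 ]
[177 235] [0.5501 0.058  0.112 ]
[205 234] [0.5509 0.0731 0.112 ]
```

View pics/w3.png

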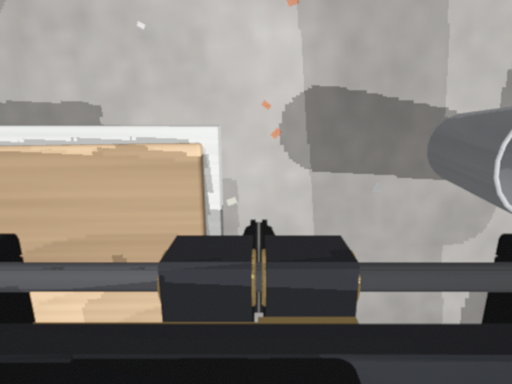

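The frame's corner is at (221,126) px and the lid's at (202,145). The fingers stand clear of the lid's +y edge.

```bash
python3 - <<'E'
from h import *
w=cam('wrist');f=ray(w,221,126,.096)
R=np.array([[np.cos(.091),np.sin(.091)],[-np.sin(.091),np.cos(.091)]])
for z in(.110,.113,.116):
    l=ray(w,202.5,145,z);l2=ray(w,205,234,z);print(z,f,l,(R.T@(l-f)[:2])*1e3,(R.T@(l2-f)[:2])*1e3)
E
```

```text
0.11 [0.49495061 0.08640407 0.096     ] [0.50300075 0.07773682 0.11      ] [ 8.80446895 -7.89983966] [56.24408949 -8.61317325]
0.113 [0.49495061 0.08640407 0.096     ] [0.50276965 0.07828789 0.113     ] [ 8.52424095 -7.37205019] [55.07421668 -8.0720065 ]
0.116 [0.49495061 0.08640407 0.096     ] [0.50253854 0.07883896 0.116     ] [ 8.24401295 -6.84426072] [53.90434387 -7.53083974]
```

Request:
send_rows:
  targets:
    - [0, 0, 0, 0, -0.004, 0, -1]
    - [0, 0, 0, 0, -0.007, 0, -1]
    - [0, 0, 0, 0, -0.01, 0, -1]
    - [0, 0, 0, 0, -0.011, 0, -1]
    - [0, 0, 0, 0, -0.012, 0, -1]
    - [0, 0, 0, 0, -0.013, 0, -1]
    - [0, 0, 0, 0, -0.014, 0, -1]
    - [0, 0, 0, 0, -0.014, 0, -1]

```text
time: 9.65
tool_pos: [0.5598, 0.086, 0.1186]
orientation: [[-0.996, 0.091, 0.0], [0.091, 0.996, 0.0], [-0.0, 0.0, -1.0]]
force: [0.4, 0.4, -0.0]
width: 0.0007
grasp_force: 0.0
```

Request:
send_rows:
  targets:
    - [0, 0, 0, 0, -0.0002, 0, -1]
    - [0, 0, 0, 0, -0.0004, 0, -1]
    - [0, 0, 0, 0, -0.0006, 0, -1]
    - [0, 0, 0, 0, -0.0008, 0, -1]
    - [0, 0, 0, 0, -0.001, 0, -1]
    - [0, 0, 0, 0, -0.001, 0, -1]
    - [0, 0, 0, 0, -0.001, 0, -1]
    - [0, 0, 0, 0, -0.001, 0, -1]

```text
time: 10.65
tool_pos: [0.5598, 0.085, 0.1187]
orientation: [[-0.996, 0.091, -0.0], [0.091, 0.996, 0.0], [0.0, 0.0, -1.0]]
force: [-0.5, 0.7, -0.7]
width: 0.0004
grasp_force: 0.0
```

```bash
python3 - <<'E'
from h import *
s=manip.sense();print(s['tool_pos'],s['force'],s['moment'])
w=woodlines()
E
```

```text
[0.55979891 0.08503186 0.1186571 ] [-0.5458777   0.70192646 -0.71692187] [ 0.03712368 -0.02057307 -0.01952782]
[229 144] [0.5041 0.0764 0.112 ]
[  0 145] [ 0.4942 -0.0382  0.112 ]
[  0 233] [ 0.5402 -0.052   0.112 ]
[ 18 237] [ 0.5434 -0.043   0.112 ]
[ 24 262] [ 0.5581 -0.0438  0.112 ]
[158 262] [0.5648 0.03   0.112 ]
[177 235] [0.55   0.0429 0.112 ]
[230 235] [0.5526 0.0714 0.112 ]
```

Request:
send_rows:
  targets:
    - [0, 0, 0, 0, -0.0003, 0, -1]
    - [0, 0, 0, 0, -0.0006, 0, -1]
    - [0, 0, 0, 0, -0.0009, 0, -1]
    - [0, 0, 0, 0, -0.0012, 0, -1]
    - [0, 0, 0, 0, -0.0015, 0, -1]
    - [0, 0, 0, 0, -0.0015, 0, -1]
    - [0, 0, 0, 0, -0.0015, 0, -1]
    - [0, 0, 0, 0, -0.0015, 0, -1]

```text
time: 11.7
tool_pos: [0.5599, 0.0835, 0.1186]
orientation: [[-0.996, 0.091, 0.0], [0.091, 0.996, 0.0], [-0.0, 0.0, -1.0]]
force: [0.8, -0.5, -0.3]
width: 0.0006
grasp_force: 0.0
```

```bash
python3 - <<'E'
from h import *
w=woodlines()
a=cam('top');b=cam('scene');
A=cv2.resize(w['pixels'][90:250,120:280],(400,400),interpolation=2);B=cv2.resize(b['pixels'][170:235,200:285],(400,306),interpolation=2)
im=np.zeros((400,800,3),np.uint8);im[:,:400]=A;im[:306,400:]=B
cv2.imwrite('pics/m4.png',im[:,:,::-1])
E
```

```text
[232 144] [0.5043 0.0764 0.112 ]
[  0 145] [ 0.4942 -0.0397  0.112 ]
[  0 233] [ 0.5402 -0.0535  0.112 ]
[ 18 237] [ 0.5434 -0.0445  0.112 ]
[ 24 262] [ 0.5581 -0.0453  0.112 ]
[158 262] [0.5648 0.0285 0.112 ]
[177 235] [0.55   0.0414 0.112 ]
[233 235] [0.5527 0.0715 0.112 ]
```

View pics/m4.png

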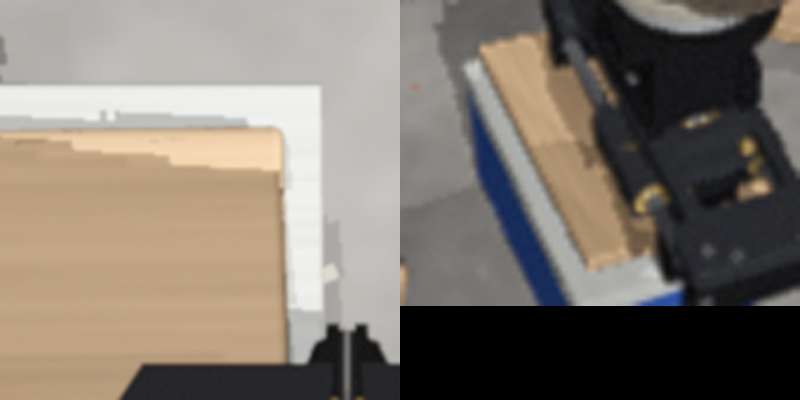

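The crop shows the lid's +y edge almost parallel to the frame edge. The finger is still about 4 mm short of it, so the tip is narrower than I assumed.

Request:
send_rows:
  targets:
    - [0, 0, 0, 0, -0.0006, 0, -1]
    - [0, 0, 0, 0, -0.0012, 0, -1]
    - [0, 0, 0, 0, -0.0018, 0, -1]
    - [0, 0, 0, 0, -0.0024, 0, -1]
    - [0, 0, 0, 0, -0.003, 0, -1]
    - [0, 0, 0, 0, -0.0035, 0, -1]
    - [0, 0, 0, 0, -0.004, 0, -1]
    - [0, 0, 0, 0, -0.004, 0, -1]

```text
time: 12.85
tool_pos: [0.5598, 0.0795, 0.1187]
orientation: [[-0.996, 0.091, 0.0], [0.091, 0.996, 0.0], [-0.0, 0.0, -1.0]]
force: [0.5, -0.5, -0.1]
width: 0.0005
grasp_force: 0.0
```

```bash
python3 - <<'E'
from h import *
w=woodlines()
E
```

```text
[239 143] [0.5041 0.0759 0.112 ]
[  0 144] [ 0.4937 -0.0436  0.112 ]
[  0 233] [ 0.5402 -0.0575  0.112 ]
[ 18 237] [ 0.5434 -0.0485  0.112 ]
[ 24 262] [ 0.5581 -0.0493  0.112 ]
[158 262] [0.5648 0.0244 0.112 ]
[177 235] [0.55   0.0374 0.112 ]
[240 235] [0.5531 0.0712 0.112 ]
```

Request:
send_rows:
  targets:
    - [0, 0, 0, 0, -0.0003, 0, -1]
    - [0, 0, 0, 0, -0.0006, 0, -1]
    - [0, 0, 0, 0, -0.0009, 0, -1]
    - [0, 0, 0, 0, -0.0012, 0, -1]
    - [0, 0, 0, 0, -0.0014, 0, -1]
    - [0, 0, 0, 0, -0.0016, 0, -1]
    - [0, 0, 0, 0, -0.0018, 0, -1]
    - [0, 0, 0, 0, -0.002, 0, -1]

```text
time: 13.9
tool_pos: [0.5599, 0.0775, 0.1187]
orientation: [[-0.996, 0.091, 0.0], [0.091, 0.996, 0.0], [-0.0, 0.0, -1.0]]
force: [0.7, 1.2, 0.8]
width: 0.0006
grasp_force: 0.4
```

```bash
python3 - <<'E'
from h import *
w=woodlines()
E
```

```text
[242 143] [0.5042 0.0754 0.112 ]
[  0 143] [ 0.4933 -0.0454  0.112 ]
[  0 233] [ 0.5403 -0.0595  0.112 ]
[ 18 237] [ 0.5434 -0.0505  0.112 ]
[ 24 262] [ 0.5582 -0.0513  0.112 ]
[158 262] [0.5648 0.0225 0.112 ]
[177 235] [0.55   0.0354 0.112 ]
[241 235] [0.5531 0.0698 0.112 ]
```

Request:
send_rows:
  targets:
    - [0, 0, 0, 0, 0.006, 0, -1]
    - [0, 0, 0, 0, 0.006, 0.04, -1]
    - [0, 0, 0, 0.03, -0.03, 0.08, -1]
    - [0, 0, 0, 0.055, -0.07, 0.1, -1]
    - [0, 0, 0, 0.055, -0.08, 0.1, -1]
    - [0, 0, 0, 0.055, -0.08, 0.1, -1]
    - [0, 0, 0, 0.055, -0.08, 0.1, -1]
    - [0, 0, 0, 0.055, -0.08, 0.1, -1]

```text
time: 14.95
tool_pos: [0.6144, -0.0015, 0.2183]
orientation: [[-0.996, 0.09, -0.001], [0.09, 0.996, 0.0], [0.001, 0.0, -1.0]]
force: [1.0, -0.1, -0.1]
width: 0.0007
grasp_force: 0.0
```

```bash
python3 - <<'E'
from h import *
w=woodlines();cv2.imwrite('pics/w5.png',cv2.resize(w['pixels'],(800,600),interpolation=2)[:,:,::-1])
print(manip.sense()['tool_pos'])
E
```

```text
[342  50] [0.5045 0.073  0.112 ]
[151  52] [ 0.4929 -0.0714  0.112 ]
[159 178] [ 0.5898 -0.0816  0.112 ]
[338 176] [0.6015 0.0673 0.112 ]
[ 0.61453693 -0.00159484  0.21837094]
```

View pics/w5.png

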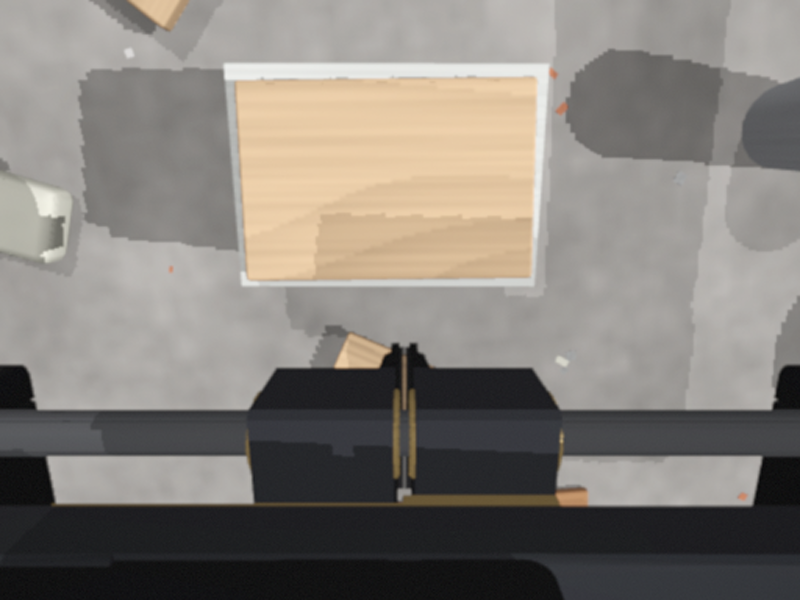

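The wrist view shows the lid at (235,80), (537,78), (532,278), (247,280) inside the frame at (224,65), (550,66), (535,287), (242,286). The margins look nearly even. Next I'll work out the offset and height.

```bash
cat > off.py <<'E'
from h import *
def quad(m):
    c=max(cv2.findContours(m,cv2.RETR_EXTERNAL,cv2.CHAIN_APPROX_NONE)[0],key=cv2.contourArea)
    q=cv2.minAreaRect(c)[0]
    ap=cv2.approxPolyDP(cv2.convexHull(c),4,True)[:,0].astype(float);c=c[:,0].astype(float)
    L=[]
    n=len(ap)
    for i in range(n):
        a,b=ap[i],ap[(i+1)%n];d=(b-a)/np.linalg.norm(b-a);t=(c-a)@d;s=np.abs((c-a)@np.array([-d[1],d[0]]))
        k=c[(s<3)&(t>8)&(t<np.linalg.norm(b-a)-8)];v=cv2.fitLine(k.astype(np.float32),cv2.DIST_HUBER,0,.01,.01)[:,0];L.append(v)
    P=[]
    for i in range(n):
        u,v=L[i-1],L[i];t=np.linalg.solve(np.array([[u[0],-v[0]],[u[1],-v[1]]]),v[2:]-u[2:]);P.append(u[2:]+t[0]*u[:2])
    return np.array(P)
def run(z=None):
    w=cam('wrist');p=w['pixels'];h=cv2.cvtColor(p,cv2.COLOR_RGB2HSV)
    m=((h[...,0]>8)&(h[...,0]<22)&(h[...,1]>45)&(h[...,2]>100)).astype(np.uint8);m=cv2.morphologyEx(m,cv2.MORPH_OPEN,np.ones((5,5)))
    l=quad(m);print(np.round(l,1).tolist())
    for z in(.106,.110,.113,.116):
        P=np.array([ray(w,*q,z) for q in l]);e=[np.linalg.norm(P[i]-P[i-1])*1e3 for i in range(4)]
        print(z,P.mean(0)[:2].round(4),np.round(e,1))
    print('corners z.110',[ray(w,*q,.11)[:2].round(4).tolist() for q in l])
    return w
E
python3 - <<'E'
from off import *
w=run()
for q in [(224,65),(550,66),(535,287),(242,286)]:print(ray(w,(q[0]+.5)/1.5625-.5,(q[1]+.5)/1.5625-.5,.096).round(4))
E
```

```text
[[342.5, 49.099998474121094], [339.29998779296875, 176.6999969482422], [157.89999389648438, 178.1999969482422], [150.3000030517578, 51.29999923706055]]
0.106 [ 0.5472 -0.0035] [149.1 100.7 155.  100.4]
0.11 [ 0.5472 -0.0034] [146.9  99.2 152.6  98.9]
0.113 [ 0.5472 -0.0033] [145.2  98.1 150.9  97.7]
0.116 [ 0.5472 -0.0032] [143.5  96.9 149.1  96.6]
corners z.110 [[0.5037, 0.0738], [0.6027, 0.0687], [0.5904, -0.0834], [0.4921, -0.0726]]
[ 0.4815 -0.0812  0.096 ]
[0.4969 0.085  0.096 ]
[0.6122 0.0746 0.096 ]
[ 0.5967 -0.0917  0.096 ]
```

The +x side is still slightly high (edge length 152.6 mm there against 146.9 mm), so the plug's +x edge is probably on the bevel. I'll tap from the +x side at mid-length.

Request:
send_rows:
  targets:
    - [0, 0, 0, 0, -0.006, -0.03, -1]
    - [0, 0, 0, 0, -0.006, -0.06, -1]
    - [0, 0, 0, 0, -0.006, -0.085, -1]
    - [0, 0, 0, 0, -0.006, -0.1, -1]
    - [0, 0, 0, -0.003, -0.006, -0.1, -1]
    - [0, 0, 0, -0.006, -0.006, -0.1, -1]
    - [0, 0, 0, -0.007, -0.006, -0.1, -1]
    - [0, 0, 0, -0.008, -0.006, -0.1, -1]

```text
time: 16.05
tool_pos: [0.6071, -0.0085, 0.1193]
orientation: [[-0.996, 0.091, 0.001], [0.091, 0.996, -0.0], [-0.001, 0.0, -1.0]]
force: [1.2, 0.7, -1.0]
width: 0.0006
grasp_force: 0.3
```

Request:
send_rows:
  targets:
    - [0, 0, 0, -0.0003, 0, 0, -1]
    - [0, 0, 0, -0.0005, 0, 0, -1]
    - [0, 0, 0, -0.0008, 0, 0, -1]
    - [0, 0, 0, -0.001, 0, 0, -1]
    - [0, 0, 0, -0.0013, 0, 0, -1]
    - [0, 0, 0, -0.0015, 0, 0, -1]
    - [0, 0, 0, -0.0018, 0, 0, -1]
    - [0, 0, 0, -0.002, 0, 0, -1]

```text
time: 17.05
tool_pos: [0.6055, -0.009, 0.1188]
orientation: [[-0.996, 0.091, 0.002], [0.091, 0.996, -0.001], [-0.002, -0.0, -1.0]]
force: [5.8, -3.4, 0.7]
width: 0.0006
grasp_force: 3.2
```

```bash
python3 - <<'E'
from h import *
w=woodlines()
E
```

```text
[98 23] [ 0.4897 -0.0712  0.112 ]
[120 221] [ 0.5852 -0.0803  0.112 ]
[393 221] [0.5983 0.0649 0.112 ]
[415  22] [0.5025 0.0735 0.112 ]
```

The tap met resistance at 5.8 N. The lid's image shrank to about 145 mm at the assumed 112 mm height, which puts its top at roughly 107–110 mm, so it has dropped in. I'll back off, go above the centre and press.

Request:
send_rows:
  targets:
    - [0, 0, 0, 0.004, 0, 0, -1]
    - [0, 0, 0, 0.006, 0, 0.015, -1]
    - [0, 0, 0, 0.006, 0, 0.05, -1]
    - [0, 0, 0, 0.01, 0.004, 0.09, -1]
    - [0, 0, 0, 0.01, 0.006, 0.1, -1]
    - [0, 0, 0, 0.01, 0.006, 0.1, -1]
    - [0, 0, 0, 0.01, 0.006, 0.1, -1]
    - [0, 0, 0, 0.01, 0.006, 0.1, -1]

```text
time: 18.1
tool_pos: [0.6145, -0.0025, 0.2176]
orientation: [[-0.996, 0.091, -0.002], [0.091, 0.996, 0.0], [0.002, 0.0, -1.0]]
force: [-0.8, 0.9, 0.5]
width: 0.0006
grasp_force: 0.0
```

```bash
python3 - <<'E'
from off import *
w=run();cv2.imwrite('pics/w6.png',cv2.resize(w['pixels'][20:200,130:360],None,fx=3,fy=3,interpolation=2)[:,:,::-1])
E
```

```text
[[344.79998779296875, 45.79999923706055], [337.20001220703125, 174.0], [160.10000610351562, 174.0], [150.3000030517578, 47.29999923706055]]
0.106 [ 0.5443 -0.0035] [150.1 100.3 150.4  99.3]
0.11 [ 0.5443 -0.0034] [147.9  98.8 148.2  97.8]
0.113 [ 0.5443 -0.0033] [146.2  97.7 146.5  96.7]
0.116 [ 0.5443 -0.0032] [144.5  96.6 144.8  95.6]
corners z.110 [[0.5015, 0.0747], [0.6, 0.066], [0.5866, -0.0815], [0.4891, -0.0727]]
```

View pics/w6.png

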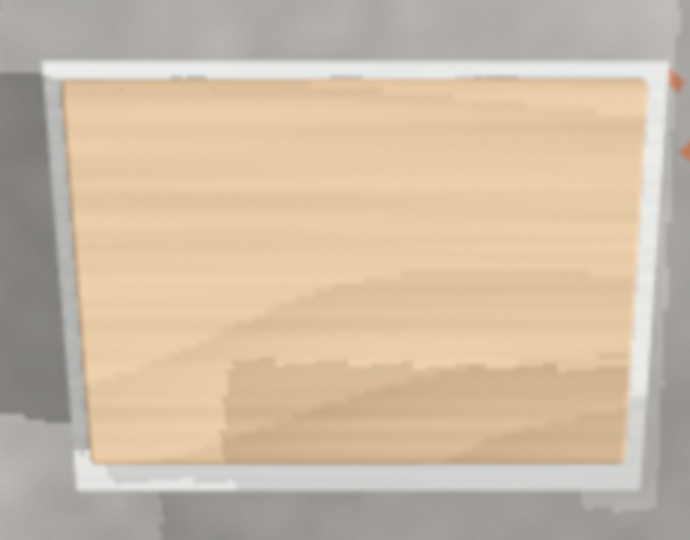

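The crop shows the lid parallel to the frame with an even margin. Opposite edges are equal (150 mm), so it is level. Now pressing at the centre.

Request:
send_rows:
  targets:
    - [0, 0, 0, -0.03, 0, -0.02, -1]
    - [0, 0, 0, -0.06, 0, -0.04, -1]
    - [0, 0, 0, -0.069, -0.001, -0.06, -1]
    - [0, 0, 0, -0.069, -0.001, -0.075, -1]
    - [0, 0, 0, -0.069, -0.001, -0.083, -1]
    - [0, 0, 0, -0.069, -0.001, -0.087, -1]
    - [0, 0, 0, -0.069, -0.001, -0.088, -1]
    - [0, 0, 0, -0.069, -0.001, -0.088, -1]

```text
time: 19.15
tool_pos: [0.5461, -0.0035, 0.1309]
orientation: [[-0.996, 0.091, 0.0], [0.091, 0.996, 0.0], [-0.0, 0.0, -1.0]]
force: [-0.9, 0.4, 0.5]
width: 0.0009
grasp_force: 0.0
```

Request:
send_rows:
  targets:
    - [0, 0, 0, 0, 0, -0.0005, -1]
    - [0, 0, 0, 0, 0, -0.001, -1]
    - [0, 0, 0, 0, 0, -0.0015, -1]
    - [0, 0, 0, 0, 0, -0.002, -1]
    - [0, 0, 0, 0, 0, -0.0025, -1]
    - [0, 0, 0, 0, 0, -0.003, -1]
    - [0, 0, 0, 0, 0, -0.0035, -1]
    - [0, 0, 0, 0, 0, -0.0035, -1]

```text
time: 20.15
tool_pos: [0.5458, -0.0035, 0.1272]
orientation: [[-0.996, 0.091, 0.0], [0.091, 0.996, 0.0], [-0.0, 0.0, -1.0]]
force: [0.5, 1.1, 0.8]
width: 0.0007
grasp_force: 0.4
```

Request:
send_rows:
  targets:
    - [0, 0, 0, 0, 0, -0.0003, -1]
    - [0, 0, 0, 0, 0, -0.0005, -1]
    - [0, 0, 0, 0, 0, -0.0008, -1]
    - [0, 0, 0, 0, 0, -0.001, -1]
    - [0, 0, 0, 0, 0, -0.0013, -1]
    - [0, 0, 0, 0, 0, -0.0015, -1]
    - [0, 0, 0, 0, 0, -0.0015, -1]
    - [0, 0, 0, 0, 0, -0.0015, -1]

```text
time: 21.15
tool_pos: [0.5458, -0.0035, 0.1256]
orientation: [[-0.996, 0.091, -0.0], [0.091, 0.996, 0.0], [0.0, 0.0, -1.0]]
force: [-0.9, -0.2, 2.3]
width: 0.0005
grasp_force: 1.3
```

Request:
send_rows:
  targets:
    - [0, 0, 0, 0, 0, -0.0002, -1]
    - [0, 0, 0, 0, 0, -0.0004, -1]
    - [0, 0, 0, 0, 0, -0.0006, -1]
    - [0, 0, 0, 0, 0, -0.0008, -1]
    - [0, 0, 0, 0, 0, -0.001, -1]
    - [0, 0, 0, 0, 0, -0.001, -1]
    - [0, 0, 0, 0, 0, -0.001, -1]
    - [0, 0, 0, 0, 0, -0.001, -1]

```text
time: 22.15
tool_pos: [0.5458, -0.0035, 0.1246]
orientation: [[-0.996, 0.091, 0.0], [0.091, 0.996, 0.0], [-0.0, 0.0, -1.0]]
force: [0.2, -0.2, 2.7]
width: 0.0005
grasp_force: 1.3
```

Request:
send_rows:
  targets:
    - [0, 0, 0, 0, 0, -0.0002, -1]
    - [0, 0, 0, 0, 0, -0.0004, -1]
    - [0, 0, 0, 0, 0, -0.0006, -1]
    - [0, 0, 0, 0, 0, -0.0008, -1]
    - [0, 0, 0, 0, 0, -0.001, -1]
    - [0, 0, 0, 0, 0, -0.001, -1]
    - [0, 0, 0, 0, 0, -0.001, -1]
    - [0, 0, 0, 0, 0, -0.001, -1]

```text
time: 23.15
tool_pos: [0.5458, -0.0035, 0.1236]
orientation: [[-0.996, 0.091, -0.0], [0.091, 0.996, 0.0], [0.0, 0.0, -1.0]]
force: [-0.5, -0.1, 2.1]
width: 0.0007
grasp_force: 1.3
```

Request:
send_rows:
  targets:
    - [0, 0, 0, 0, 0, -0.0001, -1]
    - [0, 0, 0, 0, 0, -0.0002, -1]
    - [0, 0, 0, 0, 0, -0.0003, -1]
    - [0, 0, 0, 0, 0, -0.0004, -1]
    - [0, 0, 0, 0, 0, -0.0005, -1]
    - [0, 0, 0, 0, 0, -0.0006, -1]
    - [0, 0, 0, 0, 0, -0.0006, -1]
    - [0, 0, 0, 0, 0, -0.0006, -1]

```text
time: 24.15
tool_pos: [0.5458, -0.0035, 0.1233]
orientation: [[-0.996, 0.091, 0.0], [0.091, 0.996, 0.0], [-0.0, 0.0, -1.0]]
force: [-0.2, -0.0, 7.5]
width: 0.0006
grasp_force: 3.2
```

Request:
send_rows:
  targets:
    - [0, 0, 0, 0, 0, -0.0001, -1]
    - [0, 0, 0, 0, 0, -0.0001, -1]
    - [0, 0, 0, 0, 0, -0.0002, -1]
    - [0, 0, 0, 0, 0, -0.0002, -1]
    - [0, 0, 0, 0, 0, -0.0003, -1]
    - [0, 0, 0, 0, 0, -0.0003, -1]
    - [0, 0, 0, 0, 0, -0.0003, -1]
    - [0, 0, 0, 0, 0, -0.0003, -1]

```text
time: 25.15
tool_pos: [0.5459, -0.0035, 0.1233]
orientation: [[-0.996, 0.091, 0.0], [0.091, 0.996, -0.0], [-0.0, 0.0, -1.0]]
force: [-2.1, -0.1, 10.7]
width: 0.0002
grasp_force: 5.0
```

The tip stopped at 106.3 mm and the force is rising, so the lid is flush at the expected height. Now withdrawing and checking.

Request:
send_rows:
  targets:
    - [0, 0, 0, 0, 0, 0.004, -1]
    - [0, 0, 0, 0, 0, 0.02, -1]
    - [0, 0, 0, 0.02, 0, 0.05, -1]
    - [0, 0, 0, 0.05, 0, 0.08, -1]
    - [0, 0, 0, 0.069, 0, 0.094, -1]
    - [0, 0, 0, 0.069, 0, 0.094, -1]
    - [0, 0, 0, 0.069, 0, 0.094, -1]
    - [0, 0, 0, 0.069, 0, 0.094, -1]

```text
time: 26.15
tool_pos: [0.614, -0.0034, 0.2162]
orientation: [[-0.996, 0.091, -0.001], [0.091, 0.996, 0.0], [0.001, 0.0, -1.0]]
force: [0.2, 0.1, -0.6]
width: 0.0005
grasp_force: 0.0
```

```bash
python3 - <<'E'
from off import *
w=run();b=cam('scene');W=cv2.resize(w['pixels'],(400,300));B=cv2.resize(b['pixels'][130:250,180:340],(400,300),interpolation=2)
cv2.imwrite('pics/m7.png',np.hstack([W,B])[:,:,::-1])
a=cam('top')
for n,q,z in [('soap',(385,184),.028)]:print(a['pixels'][184,385])
E
```

```text
[[345.1000061035156, 48.0], [337.6000061035156, 172.6999969482422], [162.10000610351562, 174.10000610351562], [152.8000030517578, 48.0]]
0.106 [ 0.5442 -0.0034] [147.9  97.2 148.2  98.4]
0.11 [ 0.5442 -0.0033] [145.6  95.7 146.   96.9]
0.113 [ 0.5442 -0.0032] [143.9  94.6 144.3  95.8]
0.116 [ 0.5442 -0.0031] [142.3  93.5 142.6  94.6]
corners z.110 [[0.5028, 0.0736], [0.5982, 0.0651], [0.5861, -0.0803], [0.4896, -0.0714]]
[182 178 159]
```

View pics/m7.png

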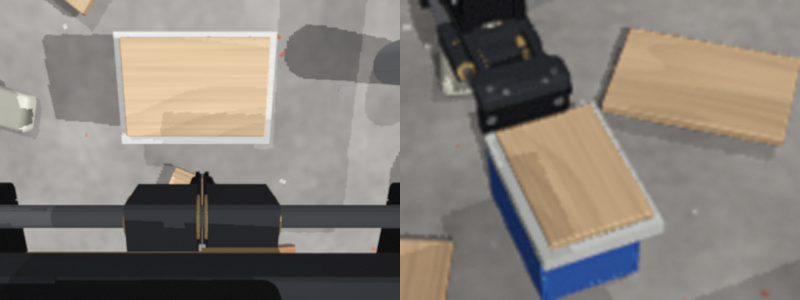

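The lid sits squarely in the frame in both views. Its image shrank by what a 4 mm drop would give, and its opposite edges are equal, so it is level. The soap and cup have not moved.

```bash
python3 -c "
from plant import manip
print(manip.finish_job())"
```

```text
the job is handed in; nothing more can be done
None
```

The lid is centred, dropped in and pressed flush (fingertip stopped at 106.3 mm; highest force reading 10.7 N, though force was read only at the end of each move), the arm is clear, the cup and soap were never touched, and the job was handed in at about 26 s.

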